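Clip four paint tins into the carrier in coat order

TASK

The four enamel tins stand on the plywood tray in the order in which their coats will be sprayed. Move them all into the clip carrier in the same left-to-right order, one to each place, pressing each straight down between its sprung jaws until it clicks fully home on the rubber pad, upright. Do not tip a tin over on the way, and leave the yellow paint jar standing where it is.

Things in the scene. Friction and masses are not known exactly. Their poses are not given: they have to be found in the camera images.
- copper_tin (a point): The copper tin: loose round enamel paint tin with a copper-brown lid and band, cream below; straight sides, 34 mm diameter, 36 mm tall, 50 g. This point is its centre, 18 mm above its underside; its z axis points up through the lid. At the start it stands upright in the tray seat of the same name.
- olive_tin (a point): The olive tin: loose round enamel paint tin with an olive-green lid and band, cream below; straight sides, 34 mm diameter, 36 mm tall, 50 g. This point is its centre, 18 mm above its underside; its z axis points up through the lid. At the start it stands upright in the tray seat of the same name.
- silver_tin (a point): The silver tin (red band): loose round enamel paint tin with a bare silver lid and red band, cream below; straight sides, 34 mm diameter, 36 mm tall, 50 g. This point is its centre, 18 mm above its underside; its z axis points up through the lid. At the start it stands upright in the tray seat of the same name.
- blue_tin (a point): The blue tin: loose round enamel paint tin with a bright blue lid and band, cream below; straight sides, 34 mm diameter, 36 mm tall, 50 g. This point is its centre, 18 mm above its underside; its z axis points up through the lid. At the start it stands upright in the tray seat of the same name.
- seat_copper: Fixed black ring seat in which the copper tin stands at the start, one of four alike, 60 mm apart in a row on the plywood tray; it stays when the tin is taken. 50 mm across, 8 mm tall, wall 4 mm, inner floor 2 mm. Origin: centre of its underside, on the tray top, 12 mm above the table; x across the row away from the robot, y along the row to the robot's left, z up.
- seat_olive: Fixed black ring seat in which the olive tin stands at the start, one of four alike, 60 mm apart in a row on the plywood tray; it stays when the tin is taken. 50 mm across, 8 mm tall, wall 4 mm, inner floor 2 mm. Origin: centre of its underside, on the tray top, 12 mm above the table; x across the row away from the robot, y along the row to the robot's left, z up.
- seat_silver: Fixed black ring seat in which the silver tin stands at the start, one of four alike, 60 mm apart in a row on the plywood tray; it stays when the tin is taken. 50 mm across, 8 mm tall, wall 4 mm, inner floor 2 mm. Origin: centre of its underside, on the tray top, 12 mm above the table; x across the row away from the robot, y along the row to the robot's left, z up.
- seat_blue: Fixed black ring seat in which the blue tin stands at the start, one of four alike, 60 mm apart in a row on the plywood tray; it stays when the tin is taken. 50 mm across, 8 mm tall, wall 4 mm, inner floor 2 mm. Origin: centre of its underside, on the tray top, 12 mm above the table; x across the row away from the robot, y along the row to the robot's left, z up.
- carrier: Fixed rail along y (robot's left), x points away; origin on the table, under its middle. Four places at x=0, y=+93, +31, -31, -93 mm: black pads, tops 10 mm up, between grey posts 49 mm apart, 30 mm along x, 64 mm high. Each has two jaws with white rollers, axes 51.5 mm up, 29.5 mm apart, under yellow lead-in shoes, sprung along y (3-10 N push down). Home, a tin's centre is 28 mm up.
- yellow_jar (a point): A bystander: a loose yellow paint jar with a white screw cap, standing upright beside the work, 33 mm diameter, 64 mm tall. This point is at its centre, 32 mm above its underside.
Things that resemble listed ones, but are neither listed nor needed, are in the scene too. Leave any purple look-alike of the part that bears copper_tin alone. What is shaped like the part that bears silver_tin but turquoise is not meant.

How it is judged:
By the outcome, as a careful person would: the job done as asked, in the order asked, and still so for the second after the job is handed in, with the robot touching nothing.
It also fails if it takes over 96 s, if anything falls off the work surface, if the arm or the gripper's body presses on something with over 40 N, if the wrist force passes 120 N, or if a joint passes its speed limit or range.

ROBOT

A 6-joint arm with a two-finger parallel gripper is mounted at the origin on a cart in front of the work surface, level with it; the furniture and walls round the work are solid. World frame = base frame: x ahead of the robot, y to its left, z up, the work surface at z = 0. Lengths are in m, angles in degrees, forces in N, time in s.
With the tool pointing down it reaches from about 0.3 to 0.825 m from the base axis. Payload 5.4 kg.
Tool frame: the origin (TCP) lies midway between the tips of the shut fingers; the grasp point (between the pads) lies 19 mm behind it; z points along the fingers, y is the line along which they close (so a half turn about z gives the same grasp; the last joint's range is limited). The gripper opens to 92 mm and grips with 3 to 60 N. Pads are 20 mm wide; open, the fingers measure 128 mm over their backs; the gripper's body (75 mm by 189 mm) begins 69 mm behind the grasp point.
Start: joints at [-83.944, 9.076, 91.501, -0, 79.423, -12.038], TCP at [0.179, -0.547, 0.215] pointing down, gripper open.
Joint ranges: [-166.64, 166.64], [-54.1, 131.32], [10.49, 154.53], [-73.88, 253.88], [9.74, 151.15], [-171.62, 171.62]. Speed limits (degrees/s): [147.25, 147.25, 180, 180, 180, 180].

INTERFACE

Orientations are given as a 3x3 rotation matrix whose columns are the frame's x, y, z axes.
In Python, from station import ctrl gives the robot as it stands.
- The arm moves only by the tool move_arm, never from a script. Its argument "deltas" is a list of rows, each an object with "xyz": the shift along the tool's x, y, z in mm, a list of three; "roll": the turn about the tool's z in degrees. In form: [{"xyz": [x, y, z], "roll": roll}, ...]. A call has 1 to 12 rows; each row shifts and turns the commanded pose from where the row before left it, along the tool's axes as they then stand; what a row does not reach is not made up. A row lasts 1/12 s, in which the tool goes at most 41.7 mm and 7.16 degrees, less where a joint would pass 70% of its speed; a pose out of reach is approached as far as the arm can. A call is refused whole if a number of a shift passes 41.7 or a number of a turn 7.16, either way. A call with a gripper value outside its range is refused whole. "jaw" is the opening in per cent of the stroke, from 0 (shut) to 100 (fully open), set as the call begins (left out, the last holds). The fingers move at their own pace and stop on an object; "squeeze" is the grip in N (left out, the last holds). Time passes only in rows, so rows that do not move let the fingers close. It gives the time, the measured TCP pose, the force, the opening and the grip force at its end, in the units of the state.
- ctrl.read_state(): the state, without advancing time (a new reading comes with each control period).
- ctrl.capture(name): name is "scene" or "top"; returns a dict with "frame" (400x640x3 uint8, red, green, blue), "camera_matrix" (3x3 intrinsics, pixels), "R" (3x3) and "t" (3): a world point X has camera coordinates R X + t. Camera axes: x right, y down, z forward; pixel columns grow to the right and rows downward; lengths in m; the calibration is good to about 2 mm. A picture is of the moment at which its call begins. There is no depth.
- ctrl.job_done(): hands the job in; it is judged then, once.
Trained networks look in the newest picture that a camera, given by its name, has taken for a name from the list of things; names that differ only in an ending like _2 or _b are one class to them, and where a whole thing is asked for, a point or a joint stands for the part that bears it (a point fixed in the world has none). Each returns a list of dicts, best first, with "conf" (0 to 1); they miss things now and then, are a little off and sometimes report something else, mostly with a low value. They report only what shows in the picture. A call takes as long as a camera call. They do not tell look-alikes from the thing itself.
- ctrl.spot_in(query, camera): "position" ([x, y, z] in m, in the coordinates of the camera as it stood for that picture, good to about 4 mm: the middle of the surface that is visible of it).
- ctrl.masks_of(query, camera): "region" (400x640 bool, what is visible of it).
- ctrl.tip_of(query, camera): "position" ([x, y, z] in m, in the coordinates of the camera as it stood for that picture, good to about 4 mm: a listed point, or the origin of a listed thing).
The state is a dict: "clock": time; "q": joint angles; "joint_velocities": joint speeds; "joint_efforts": joint torques, N m; "tcp_pos": TCP position; "tool_rot": TCP orientation; "contact_force": force on the tool from outside, world axes, zero at the start; "ft_torque": the same for the moment, N m; "gripper_width": finger opening in m; "grasp_force": force on a finger pad.
Only numpy, scipy, OpenCV 4.12 (cv2) and the standard library are available. Lean on these libraries where they do the work, as an engineer would, in place of code of your own. Each camera call takes 0.05 s, during which the arm holds its last target. There are 200 camera calls.

## Working session

There is one attempt and no reset: what is moved stays moved. The work goes in short steps, Python scripts to look and compute and a tool call to move; the robot and the scene stay as the last step left them, time stands still between calls to the robot, and variables do not carry over. Pictures are saved under pics/ and viewed, at most 14 in all, crops included, and the job is handed in when it is done.

Besides the shell and the picture viewer there is one more tool, called as a command line: name --argument value ..., lists and objects as JSON in quotes. move_arm: Moves the arm, as the interface text tells. Its arguments: {"type":"object","properties":{"deltas":{"type":"array"},"jaw":{"type":"number"},"squeeze":{"type":"number"}},"required":["deltas"]}

```bash
mkdir -p pics; cat > h.py <<'E'
from station import ctrl
import numpy as np, cv2
def cap(cam,fn=None):
    c=ctrl.capture(cam)
    if fn: cv2.imwrite('pics/'+fn,c['frame'][:,:,::-1])
    return c
def w(c,p): return c['R'].T@(np.array(p)-c['t'])
def px(c,X):
    p=c['camera_matrix']@(c['R']@np.array(X)+c['t']); return p[:2]/p[2]
E
python3 - <<'E'
from h import *
np.set_printoptions(precision=4,suppress=True)
for cam in('scene','top'):
    c=cap(cam,cam+'0.png')
    print(cam,-c['R'].T@c['t'])
    for q in('copper_tin','olive_tin','silver_tin','blue_tin','seat_copper','carrier','yellow_jar'):
        for d in ctrl.tip_of(q,cam):
            X=w(c,d['position']); print(q,round(d['conf'],2),X,px(c,X).round())
s=ctrl.read_state();print(s['tcp_pos'],s['tool_rot'],s['gripper_width'],s['clock'])
E
```

```text
scene [-0.1436  0.5536  0.4094]
copper_tin 0.77 [0.4517 0.2704 0.0329] [315. 225.]
copper_tin 0.62 [0.5219 0.3538 0.0175] [265. 225.]
olive_tin 0.85 [0.456  0.2049 0.0333] [342. 218.]
silver_tin 0.73 [ 0.4454 -0.0144  0.0166] [426. 208.]
silver_tin 0.62 [0.4508 0.1413 0.0287] [369. 215.]
blue_tin 0.7 [0.4605 0.0864 0.0296] [387. 208.]
blue_tin 0.33 [0.4563 0.086  0.0105] [388. 217.]
seat_copper 0.54 [0.4523 0.2667 0.0118] [316. 234.]
carrier 0.94 [ 0.6125  0.1276 -0.001 ] [338. 197.]
carrier 0.58 [0.4511 0.266  0.0138] [316. 233.]
yellow_jar 0.84 [0.517  0.423  0.0273] [232. 228.]
top [0.3569 0.2312 0.9395]
copper_tin 0.56 [0.4506 0.2744 0.0316] [288. 249.]
copper_tin 0.52 [0.5225 0.36   0.0171] [247. 213.]
olive_tin 0.75 [0.4524 0.203  0.0311] [326. 250.]
silver_tin 0.69 [0.4565 0.1438 0.0327] [356. 248.]
silver_tin 0.6 [ 0.4424 -0.0107  0.0206] [435. 259.]
blue_tin 0.74 [0.4536 0.0865 0.0305] [386. 251.]
seat_copper 0.7 [0.4514 0.2652 0.013 ] [293. 250.]
carrier 0.58 [0.6084 0.1321 0.0011] [361. 176.]
yellow_jar 0.91 [0.5154 0.4354 0.0317] [207. 214.]
[ 0.1786 -0.5466  0.2146] [[ 0.9505  0.3106  0.    ]
 [ 0.3106 -0.9505 -0.0001]
 [-0.      0.0001 -1.    ]] 0.09179754100180813 0.8
```

View pics/top0.png

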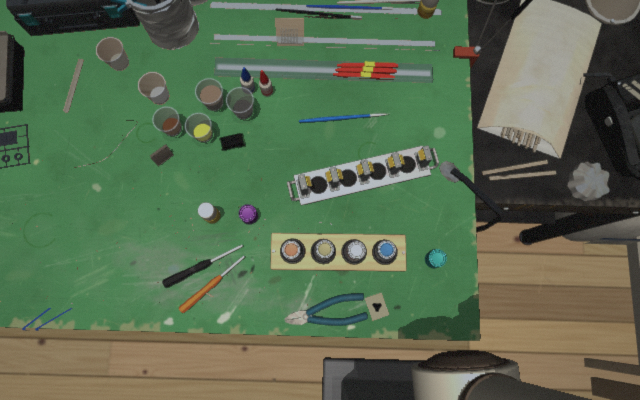

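View pics/scene0.png

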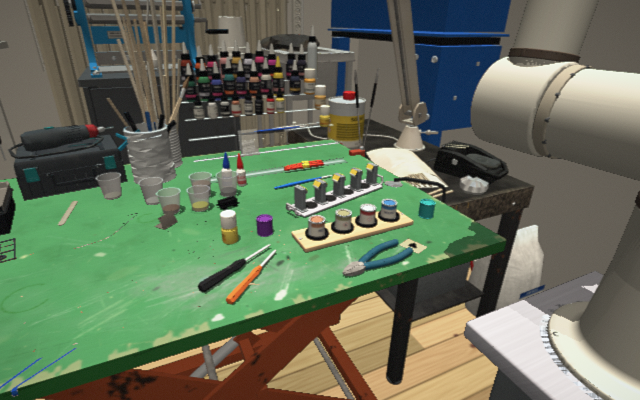

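```bash
python3 - <<'E'
from h import *
a=cv2.imread('pics/top0.png')[150:280,190:450]; b=cv2.imread('pics/scene0.png')[160:250,210:450]
a=cv2.resize(a,(780,390),interpolation=2);cv2.imwrite('pics/cr0.png',a)
E
```

```text
(no output)
```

View pics/cr0.png

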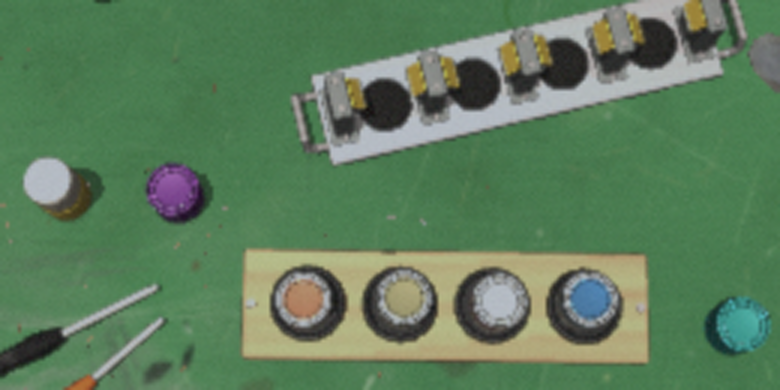

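The top view shows the row left to right: copper (291,250), olive (324,250), silver with red band (355,250), blue (387,250). The look-alikes are purple (248,213) and turquoise (437,258), both off the tray, so I leave them alone. The jar is at (207,212). The carrier is yawed about 13° around (365,177).

```bash
cat >> h.py <<'E'
def unproj(c,uv,z):
    d=c['R'].T@np.linalg.solve(c['camera_matrix'],[uv[0],uv[1],1]); o=-c['R'].T@c['t']
    return o+d*(z-o[2])/d[2]
def cw(pose,p):
    x,y,a=pose; C,S=np.cos(a),np.sin(a); return np.array([x+C*p[0]-S*p[1],y+S*p[0]+C*p[1],p[2]])
def overlay(c,pose,k,crop,fn):
    x0,x1,y0,y1=crop; im=cv2.resize(c['frame'][y0:y1,x0:x1,::-1],None,fx=k,fy=k,interpolation=cv2.INTER_CUBIC)
    P=lambda X:tuple(int(v) for v in ((px(c,X)-[x0,y0]+.5)*k).round())
    for y in(-.124,-.062,0,.062,.124):
        q=[P(cw(pose,(sx*.015,y+sy*.0065,.064))) for sx,sy in((1,1),(1,-1),(-1,-1),(-1,1))]
        cv2.polylines(im,[np.array(q)],True,(255,0,255),1)
    for y in(-.093,-.031,.031,.093):
        q=[P(cw(pose,(.017*np.cos(t),y+.017*np.sin(t),.010))) for t in np.linspace(0,6.28,30)]
        cv2.polylines(im,[np.array(q)],True,(0,0,255),1)
    cv2.imwrite('pics/'+fn,im)
E
python3 - <<'E'
from h import *
from scipy.optimize import least_squares
np.set_printoptions(precision=4,suppress=True)
c=cap('top'); f=c['frame']
hsv=cv2.cvtColor(f,cv2.COLOR_RGB2HSV)
for q in('copper_tin','olive_tin','silver_tin','blue_tin','yellow_jar'):
    for d in ctrl.masks_of(q,'top'):
        v,u=np.nonzero(d['region']); print(q,round(d['conf'],2),len(u),u.mean(),v.mean(),u.min(),u.max(),v.min(),v.max(),unproj(c,(u.mean(),v.mean()),.044))
# dark pads
x0,y0=285,150
dark=(f[y0:210,x0:445].max(2)<45).astype(np.uint8)
n,l,s,ce=cv2.connectedComponentsWithStats(dark)
pts=[]
for i in range(1,n):
    if s[i,4]>60: print(s[i],ce[i]+[x0,y0],unproj(c,ce[i]+[x0,y0],.01))
pad=[(190+u/3-.33,150+v/3-.33) for u,v in((385,105),(473,84),(560,63),(652,43))]
W=np.array([unproj(c,p,.01)[:2] for p in pad]); print(W)
ys=[.093,.031,-.031,-.093]
r=least_squares(lambda p:np.concatenate([cw(p,(0,y,.01))[:2]-w_ for y,w_ in zip(ys,W)]),[.61,.13,.22])
print(r.x,np.degrees(r.x[2]),r.fun)
overlay(c,r.x,5,(285,445,140,215),'ov1.png')
E
```

```text
copper_tin 0.62 296 290.65202702702703 250.51351351351352 282 299 241 260 [0.4474 0.2694 0.044 ]
olive_tin 0.57 286 324.12587412587413 249.75524475524475 316 333 240 259 [0.4507 0.2061 0.044 ]
silver_tin 0.78 313 355.40255591054313 251.18210862619807 346 365 241 261 [0.4498 0.1469 0.044 ]
silver_tin 0.67 344 435.4186046511628 258.71802325581393 425 446 249 268 [ 0.4401 -0.0046  0.044 ]
silver_tin 0.62 178 319.46067415730334 254.35955056179776 311 335 240 263 [0.4418 0.2147 0.044 ]
blue_tin 0.73 308 385.2402597402597 250.05194805194805 375 395 241 259 [0.4536 0.0903 0.044 ]
yellow_jar 0.69 334 208.87125748502993 212.65269461077844 198 219 202 223 [0.5154 0.4291 0.044 ]
[112   7  18  15 141] [407.539  164.7447] [0.633  0.0392 0.01  ]
[ 84  14  16  15 151] [377.7947 171.2384] [0.6174 0.0999 0.01  ]
[ 55  21  16  15 167] [348.1377 177.8922] [0.6015 0.1601 0.01  ]
[ 25  27  16  16 178] [318.2978 184.5337] [0.5858 0.2202 0.01  ]
[[0.5855 0.2208]
 [0.6019 0.1617]
 [0.6185 0.1029]
 [0.6345 0.0403]]
[0.6101 0.1314 0.2661] 15.247262990496601 [ 0.0002  0.0004  0.     -0.0004 -0.0002 -0.0014  0.      0.0014]
```

View pics/ov1.png

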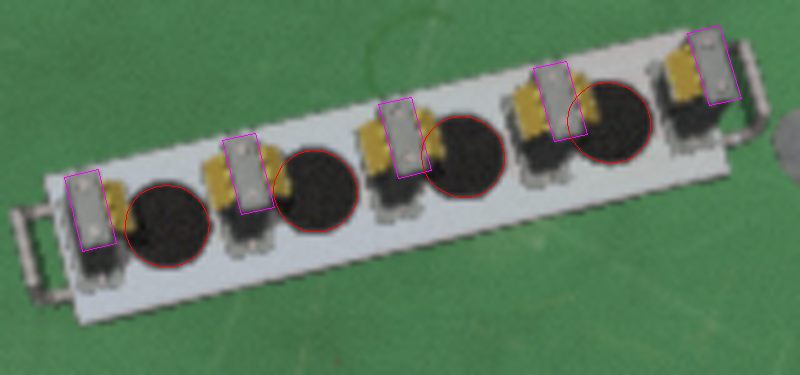

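move_arm --deltas '[{"xyz": [0,0,0],"roll": -7},{"xyz": [0,0,0],"roll": -7},{"xyz": [0,0,0],"roll": -7},{"xyz": [0,0,0],"roll": -7},{"xyz": [0,0,0],"roll": -7},{"xyz": [0,0,0],"roll": -7},{"xyz": [0,0,0],"roll": -7},{"xyz": [0,0,0],"roll": -7},{"xyz": [0,0,0],"roll": -7},{"xyz": [0,0,0],"roll": -7},{"xyz": [0,0,0],"roll": -1.9}]' --jaw 100 --squeeze 30

```text
clock: 2.02
tcp_pos: [0.1786, -0.5465, 0.2146]
tool_rot: [[-0.005, 1.0, 0.0], [1.0, 0.005, 0.0], [0.0, 0.0, -1.0]]
contact_force: [-0.4, -0.4, -0.6]
gripper_width: 0.092
grasp_force: 0.0
```

The overlay matches the post tops and pads within about 1 mm, so the carrier is at (0.610, 0.131), yaw 15°. Next I fit the tin row the same way.

```bash
python3 - <<'E'
from h import *
np.set_printoptions(precision=4,suppress=True)
c=cap('top'); f=c['frame'].astype(int)
g=cv2.cvtColor(c['frame'],cv2.COLOR_RGB2GRAY)
# edge-gradient score of lid circles, row model x0,y0,tilt
from scipy.ndimage import map_coordinates,gaussian_filter
G=f.max(2).astype(float)
t=np.linspace(0,2*np.pi,60,endpoint=False)
def val(cx,cy,z,r):
    p=np.array([px(c,(cx+r*np.cos(a),cy+r*np.sin(a),z)) for a in t]); return map_coordinates(G,[p[:,1],p[:,0]],order=1).mean()
from scipy.optimize import minimize
def score(p):
    s=0
    for k in(1.5,.5,-.5,-1.5):
        cx=p[0]-np.sin(p[2])*.06*k; cy=p[1]+np.cos(p[2])*.06*k
        s+=val(cx,cy,.050,.0155)-val(cx,cy,.050,.0195)  # lid bright vs. outside
        s+=1.0*(val(cx,cy,.020,.0275)-val(cx,cy,.020,.0225)) # tray bright vs ring dark
    return -s
b=None
for x in(.446,.45,.454,.458):
  for y in(.172,.176,.18,.184):
    r=minimize(score,[x,y,0],method='Nelder-Mead',options=dict(initial_simplex=[[x,y,0],[x+.002,y,0],[x,y+.002,0],[x,y,.02]]))
    if b is None or r.fun<b.fun:b=r
p=b.x; print(p,b.fun)
k=5;x0,y0=268,228
im=cv2.resize(c['frame'][y0:278,x0:412,::-1],None,fx=k,fy=k,interpolation=cv2.INTER_CUBIC)
for kk in(1.5,.5,-.5,-1.5):
    cx=p[0]-np.sin(p[2])*.06*kk; cy=p[1]+np.cos(p[2])*.06*kk; print(cx,cy)
    for z,r,col in((.05,.017,(255,0,255)),(.02,.025,(0,0,255))):
        q=np.array([((px(c,(cx+r*np.cos(a),cy+r*np.sin(a),z))-[x0,y0]+.5)*k).round() for a in t],int)
        cv2.polylines(im,[q],True,col,1)
cv2.imwrite('pics/tins1.png',im)
P=(.6101,.1314,np.radians(15))
print([cw(P,(0,y,0))[:2] for y in(.093,.031,-.031,-.093)])
E
```

```text
[0.4516 0.178  0.0227] -632.569654971313
0.4495322581431707 0.26801134616693817
0.4508923658328987 0.20802676392222846
0.45225247352262665 0.14804218167751876
0.45361258121235465 0.08805759943280905
[array([0.586 , 0.2212]), array([0.6021, 0.1613]), array([0.6181, 0.1015]), array([0.6342, 0.0416])]
```

View pics/tins1.png

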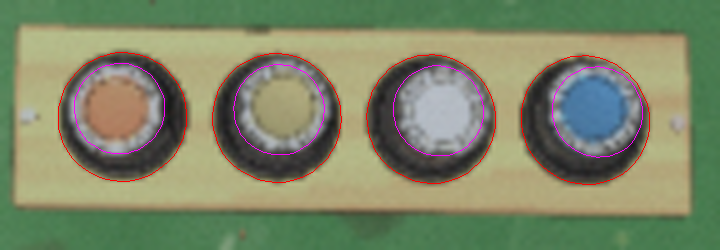

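move_arm --deltas '[{"xyz": [38,13,0],"roll": 0},{"xyz": [38,13,0],"roll": 0},{"xyz": [38,13,0],"roll": 0},{"xyz": [38,13,0],"roll": 0},{"xyz": [38,13,0],"roll": 0},{"xyz": [38,13,0],"roll": 0},{"xyz": [38,13,0],"roll": 0},{"xyz": [38,13,0],"roll": 0},{"xyz": [38,13,0],"roll": 0},{"xyz": [38,13,0],"roll": 0},{"xyz": [38,13,0],"roll": 0},{"xyz": [38,13,0],"roll": 0}]'

```text
clock: 3.07
tcp_pos: [0.3349, -0.0888, 0.215]
tool_rot: [[0.002, 1.0, 0.001], [1.0, -0.002, -0.001], [-0.001, 0.001, -1.0]]
contact_force: [1.0, -1.2, -0.2]
gripper_width: 0.0919
grasp_force: 0.0
```

Both fits are good: the rings match the seats, and each lid is within about 1 mm of the model. I'll go to the copper tin.

move_arm --deltas '[{"xyz": [33,10.5,6],"roll": 0},{"xyz": [33,10.5,6],"roll": 0},{"xyz": [33,10.5,6],"roll": 0},{"xyz": [33,10.5,6],"roll": 0},{"xyz": [33,10.5,6],"roll": 0},{"xyz": [33,10.5,6],"roll": 0},{"xyz": [33,10.5,6],"roll": 0},{"xyz": [33,10.5,6],"roll": 0},{"xyz": [33,10.5,6],"roll": 0},{"xyz": [33,10.5,6],"roll": 0},{"xyz": [27.6,9.6,6],"roll": 0},{"xyz": [0,0,0],"roll": 0}]'

```text
clock: 4.07
tcp_pos: [0.4493, 0.2707, 0.1471]
tool_rot: [[-0.002, 1.0, -0.001], [1.0, 0.002, 0.001], [0.001, -0.001, -1.0]]
contact_force: [-0.6, -0.7, 0.0]
gripper_width: 0.092
grasp_force: 0.0
```

move_arm --deltas '[{"xyz": [-1.9,0,20],"roll": 0},{"xyz": [0,0,25],"roll": 0},{"xyz": [0,0,25],"roll": 0},{"xyz": [0,0,20],"roll": 0},{"xyz": [0,0,15],"roll": 0},{"xyz": [0,0,10],"roll": 0},{"xyz": [0,0,6],"roll": 0},{"xyz": [0,0,2.6],"roll": 0},{"xyz": [0,0,0],"roll": 0}]'

```text
clock: 4.82
tcp_pos: [0.4495, 0.265, 0.0252]
tool_rot: [[0.001, 1.0, 0.0], [1.0, -0.001, 0.0], [0.0, 0.0, -1.0]]
contact_force: [0.7, -0.7, 0.5]
gripper_width: 0.0918
grasp_force: 0.0
```

move_arm --deltas '[{"xyz": [0,0,0],"roll": 0},{"xyz": [0,0,0],"roll": 0},{"xyz": [0,0,0],"roll": 0},{"xyz": [0,0,0],"roll": 0},{"xyz": [0,0,0],"roll": 0},{"xyz": [0,0,0],"roll": 0},{"xyz": [0,0,0],"roll": 0},{"xyz": [0,0,0],"roll": 0}]' --jaw 0 --squeeze 30

```text
clock: 5.48
tcp_pos: [0.4493, 0.2651, 0.025]
tool_rot: [[0.0, 1.0, 0.0], [1.0, -0.0, 0.0], [0.0, 0.0, -1.0]]
contact_force: [0.3, -0.0, 0.1]
gripper_width: 0.0404
grasp_force: 0.0
```

move_arm --deltas '[{"xyz": [3.7,0,2],"roll": 0},{"xyz": [0,0,0],"roll": 0},{"xyz": [0,0,0],"roll": 0}]' --jaw 50

```text
clock: 5.73
tcp_pos: [0.4491, 0.269, 0.0228]
tool_rot: [[-0.0, 1.0, -0.0], [1.0, 0.0, -0.0], [-0.0, -0.0, -1.0]]
contact_force: [1.0, 0.2, -0.6]
gripper_width: 0.0459
grasp_force: 0.0
```

move_arm --deltas '[{"xyz": [0,0,0],"roll": 0},{"xyz": [0,0,0],"roll": 0},{"xyz": [0,0,0],"roll": 0},{"xyz": [0,0,0],"roll": 0},{"xyz": [0,0,0],"roll": 0}]' --jaw 0

```text
clock: 6.15
tcp_pos: [0.4492, 0.2688, 0.023]
tool_rot: [[0.0, 1.0, 0.0], [1.0, -0.0, 0.0], [0.0, 0.0, -1.0]]
contact_force: [0.5, -0.0, 0.2]
gripper_width: 0.0331
grasp_force: 30.0
```

move_arm --deltas '[{"xyz": [0,0,-10],"roll": 0},{"xyz": [0,0,-25],"roll": 0},{"xyz": [0,0,-30],"roll": 0},{"xyz": [-5,15,-20],"roll": 0},{"xyz": [-8,25,-7],"roll": 0},{"xyz": [-10,30,0],"roll": 0},{"xyz": [-10,30,0],"roll": 0},{"xyz": [-9,25,0],"roll": 0},{"xyz": [-5.6,11.8,0],"roll": 0},{"xyz": [0,0,0],"roll": -5},{"xyz": [0,0,0],"roll": -5},{"xyz": [0,0,0],"roll": -5}]'

```text
clock: 7.15
tcp_pos: [0.5863, 0.2209, 0.1156]
tool_rot: [[-0.262, 0.965, -0.0], [0.965, 0.262, 0.0], [0.0, -0.0, -1.0]]
contact_force: [-0.2, -0.2, -1.0]
gripper_width: 0.033
grasp_force: 30.0
```

move_arm --deltas '[{"xyz": [0,0,0],"roll": 0},{"xyz": [0,0,0],"roll": 0}]'

```text
clock: 7.32
tcp_pos: [0.586, 0.2212, 0.1155]
tool_rot: [[-0.256, 0.967, 0.0], [0.967, 0.256, 0.0], [0.0, 0.0, -1.0]]
contact_force: [-0.4, 0.3, -0.9]
gripper_width: 0.0328
grasp_force: 30.0
```

```bash
python3 - <<'E'
from h import *
cap('top','p1t.png');c=cap('scene','p1s.png')
a=cv2.imread('pics/p1t.png')[140:230,270:450];b=cv2.imread('pics/p1s.png')[140:230,250:430]
cv2.imwrite('pics/p1.png',cv2.resize(np.vstack([a,b]),None,fx=3.3,fy=3.3,interpolation=2))
print(ctrl.read_state()['tool_rot'])
E
```

```text
[[-2.56867596e-01  9.66446587e-01  1.81267522e-04]
 [ 9.66446604e-01  2.56867590e-01  5.45511271e-05]
 [ 6.15899904e-06  1.89197798e-04 -9.99999982e-01]]
```

View pics/p1.png

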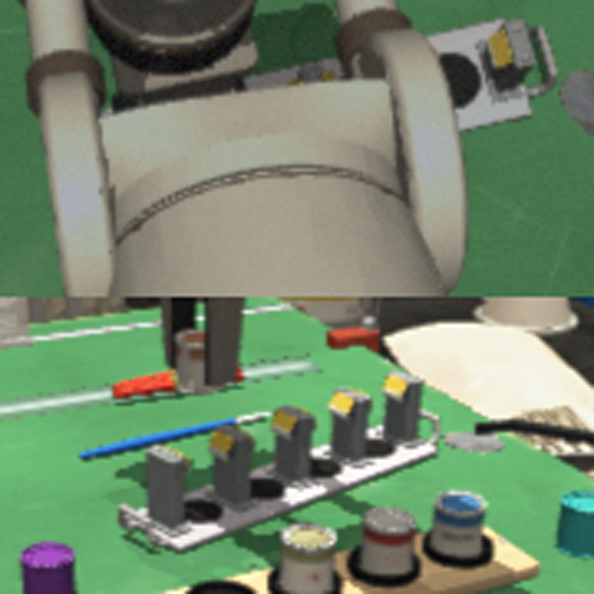

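Copper is held upright in the fingers at about (190,360) in the scene crop, above place 1. The top view is blocked by the arm. I'll descend and watch the forces.

move_arm --deltas '[{"xyz": [0,0,15],"roll": 0},{"xyz": [0,0,15],"roll": 0},{"xyz": [0,0,8],"roll": 0},{"xyz": [0,0,6],"roll": 0},{"xyz": [0,0,5],"roll": 0},{"xyz": [0,0,0],"roll": 0},{"xyz": [0,0,0],"roll": 0}]'

```text
clock: 8.0
tcp_pos: [0.5863, 0.2213, 0.0663]
tool_rot: [[-0.258, 0.966, 0.0], [0.966, 0.258, 0.0], [-0.0, 0.0, -1.0]]
contact_force: [0.7, -0.1, -0.5]
gripper_width: 0.0334
grasp_force: 30.0
```

move_arm --deltas '[{"xyz": [0,0,3],"roll": 0},{"xyz": [0,0,3],"roll": 0},{"xyz": [0,0,3],"roll": 0},{"xyz": [0,0,0],"roll": 0}]'

```text
clock: 8.33
tcp_pos: [0.5861, 0.2211, 0.0568]
tool_rot: [[-0.259, 0.966, 0.0], [0.966, 0.259, -0.0], [-0.0, 0.0, -1.0]]
contact_force: [1.0, 0.2, -1.5]
gripper_width: 0.0328
grasp_force: 30.0
```

move_arm --deltas '[{"xyz": [0,0,4],"roll": 0},{"xyz": [0,0,4],"roll": 0},{"xyz": [0,0,0],"roll": 0},{"xyz": [0,0,0],"roll": 0}]'

```text
clock: 8.67
tcp_pos: [0.5857, 0.2211, 0.0481]
tool_rot: [[-0.259, 0.966, -0.001], [0.966, 0.259, -0.0], [0.0, -0.001, -1.0]]
contact_force: [2.0, -0.0, -3.5]
gripper_width: 0.0333
grasp_force: 30.0
```

move_arm --deltas '[{"xyz": [0,0,4],"roll": 0},{"xyz": [0,0,4],"roll": 0},{"xyz": [0,0,4],"roll": 0},{"xyz": [0,0,0],"roll": 0},{"xyz": [0,0,0],"roll": 0}]'

```text
clock: 9.08
tcp_pos: [0.5855, 0.2211, 0.036]
tool_rot: [[-0.259, 0.966, -0.001], [0.966, 0.259, -0.0], [0.0, -0.001, -1.0]]
contact_force: [1.9, -0.9, -3.6]
gripper_width: 0.0329
grasp_force: 30.0
```

move_arm --deltas '[{"xyz": [0,0,4],"roll": 0},{"xyz": [0,0,4],"roll": 0},{"xyz": [0,0,0],"roll": 0},{"xyz": [0,0,0],"roll": 0}]'

```text
clock: 9.42
tcp_pos: [0.5858, 0.2211, 0.0283]
tool_rot: [[-0.259, 0.966, -0.001], [0.966, 0.259, -0.0], [0.0, -0.001, -1.0]]
contact_force: [1.4, 0.7, -2.0]
gripper_width: 0.0329
grasp_force: 30.0
```

```bash
python3 - <<'E'
from h import *
cap('scene','p2s.png')
b=cv2.imread('pics/p2s.png')[130:230,250:430]
cv2.imwrite('pics/p2.png',cv2.resize(b,None,fx=4,fy=4,interpolation=2))
E
```

```text
(no output)
```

View pics/p2.png

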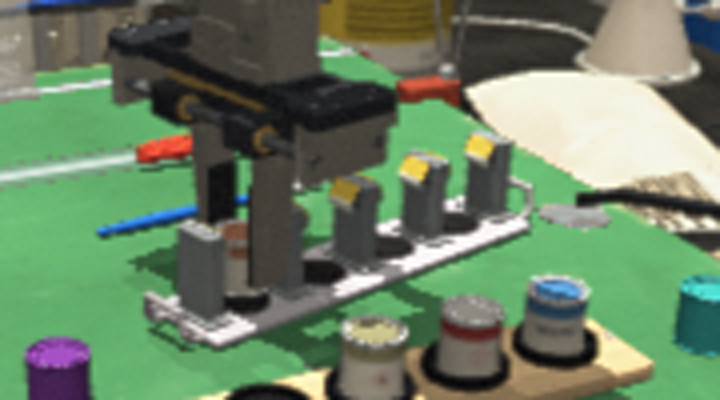

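The copper tin sits upright between the two left posts at about (240,260), still above its pad. I'll press on down.

move_arm --deltas '[{"xyz": [0,0,3],"roll": 0},{"xyz": [0,0,3],"roll": 0},{"xyz": [0,0,2],"roll": 0},{"xyz": [0,0,0],"roll": 0},{"xyz": [0,0,0],"roll": 0}]'

```text
clock: 9.88
tcp_pos: [0.5854, 0.2212, 0.0204]
tool_rot: [[-0.259, 0.966, -0.001], [0.966, 0.259, -0.0], [0.0, -0.001, -1.0]]
contact_force: [-0.1, 0.2, -1.6]
gripper_width: 0.0328
grasp_force: 30.0
```

move_arm --deltas '[{"xyz": [0,0,1.5],"roll": 0},{"xyz": [0,0,0],"roll": 0},{"xyz": [0,0,0],"roll": 0}]'

```text
clock: 10.13
tcp_pos: [0.586, 0.2212, 0.0195]
tool_rot: [[-0.259, 0.966, -0.0], [0.966, 0.259, 0.0], [0.0, -0.0, -1.0]]
contact_force: [-0.4, -0.4, -0.2]
gripper_width: 0.033
grasp_force: 30.0
```

move_arm --deltas '[{"xyz": [0,0,1.2],"roll": 0},{"xyz": [0,0,1.2],"roll": 0},{"xyz": [0,0,0],"roll": 0},{"xyz": [0,0,0],"roll": 0}]'

```text
clock: 10.47
tcp_pos: [0.5863, 0.2213, 0.0189]
tool_rot: [[-0.259, 0.966, 0.0], [0.966, 0.259, -0.0], [-0.0, 0.0, -1.0]]
contact_force: [-4.7, -1.9, 9.9]
gripper_width: 0.0329
grasp_force: 30.0
```

Contact on the pad at z 0.0189 is what I expect for home. I'll release and rise.

move_arm --deltas '[{"xyz": [0,0,-0.5],"roll": 0},{"xyz": [0,0,0],"roll": 0},{"xyz": [0,0,0],"roll": 0},{"xyz": [0,0,0],"roll": 0},{"xyz": [0,0,-10],"roll": 0},{"xyz": [0,0,-20],"roll": 0},{"xyz": [0,0,-30],"roll": 0},{"xyz": [0,0,-30],"roll": 0},{"xyz": [0,0,-6],"roll": 0},{"xyz": [0,0,0],"roll": 0}]' --jaw 65

```text
clock: 11.3
tcp_pos: [0.5884, 0.2216, 0.1174]
tool_rot: [[-0.259, 0.966, 0.007], [0.966, 0.259, 0.001], [-0.001, 0.007, -1.0]]
contact_force: [-0.5, -0.0, -0.2]
gripper_width: 0.0599
grasp_force: 0.0
```

```bash
python3 - <<'E'
from h import *
np.set_printoptions(precision=4,suppress=True)
c=cap('scene','p3s.png')
for d in ctrl.tip_of('copper_tin','scene'):print(d['conf'],w(c,d['position']))
b=cv2.imread('pics/p3s.png')[130:230,250:430]
cv2.imwrite('pics/p3.png',cv2.resize(b,None,fx=4,fy=4,interpolation=2))
E
```

```text
0.68 [0.5176 0.3549 0.0172]
0.64 [0.583  0.2204 0.0304]
0.64 [0.4537 0.147  0.0077]
```

View pics/p3.png

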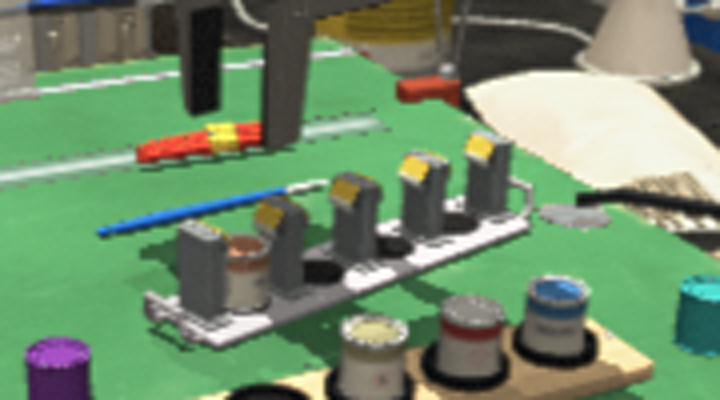

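Copper is home and upright at about (245,270). Olive next.

move_arm --deltas '[{"xyz": [0,0,0],"roll": 5},{"xyz": [0,0,0],"roll": 5},{"xyz": [0,0,0],"roll": 5},{"xyz": [-2,-20,0],"roll": 0},{"xyz": [-3,-30,0],"roll": 0},{"xyz": [-3,-35,0],"roll": 0},{"xyz": [-3,-30,0],"roll": 0},{"xyz": [-3,-20,10],"roll": 0},{"xyz": [0,0,25],"roll": 0},{"xyz": [0,0,15],"roll": 0},{"xyz": [0,0,0],"roll": 0},{"xyz": [0,0,0],"roll": 0}]'

```text
clock: 12.4
tcp_pos: [0.4491, 0.2068, 0.0617]
tool_rot: [[0.0, 1.0, -0.005], [1.0, -0.0, -0.001], [-0.001, -0.005, -1.0]]
contact_force: [0.6, 0.8, 0.8]
gripper_width: 0.0597
grasp_force: 0.0
```

move_arm --deltas '[{"xyz": [0,0,0],"roll": 0},{"xyz": [0,0,0],"roll": 0}]'

```text
clock: 12.57
tcp_pos: [0.4519, 0.2073, 0.0644]
tool_rot: [[0.0, 1.0, 0.001], [1.0, -0.0, 0.0], [0.0, 0.001, -1.0]]
contact_force: [0.8, 0.2, -0.0]
gripper_width: 0.0598
grasp_force: 0.0
```

Good position. Down to 0.023 and grip.

move_arm --deltas '[{"xyz": [0,-1,15],"roll": 0},{"xyz": [0,0,15],"roll": 0},{"xyz": [0,0,8],"roll": 0},{"xyz": [0,0,3.2],"roll": 0},{"xyz": [0,0,0],"roll": 0},{"xyz": [0,0,0],"roll": 0}]'

```text
clock: 13.07
tcp_pos: [0.4506, 0.2073, 0.023]
tool_rot: [[0.0, 1.0, 0.001], [1.0, -0.0, 0.0], [0.0, 0.001, -1.0]]
contact_force: [0.4, 0.1, -0.3]
gripper_width: 0.0598
grasp_force: 0.0
```

move_arm --deltas '[{"xyz": [0,0,0],"roll": 0},{"xyz": [0,0,0],"roll": 0},{"xyz": [0,0,0],"roll": 0},{"xyz": [0,0,0],"roll": 0},{"xyz": [0,0,0],"roll": 0},{"xyz": [0,0,0],"roll": 0}]' --jaw 0

```text
clock: 13.57
tcp_pos: [0.4504, 0.2073, 0.0228]
tool_rot: [[0.0, 1.0, 0.001], [1.0, -0.0, 0.0], [0.0, 0.001, -1.0]]
contact_force: [-0.3, 0.1, 1.2]
gripper_width: 0.0334
grasp_force: 30.0
```

move_arm --deltas '[{"xyz": [0,0,-10],"roll": 0},{"xyz": [0,0,-25],"roll": 0},{"xyz": [0,0,-30],"roll": 0},{"xyz": [-5,17,-20],"roll": 0},{"xyz": [-8,28,-7],"roll": 0},{"xyz": [-10,33,0],"roll": 0},{"xyz": [-10,33,0],"roll": 0},{"xyz": [-8,26,0],"roll": 0},{"xyz": [-5,14.7,0],"roll": 0},{"xyz": [0,0,0],"roll": -5},{"xyz": [0,0,0],"roll": -5},{"xyz": [0,0,0],"roll": -5}]'

```text
clock: 14.57
tcp_pos: [0.6017, 0.1609, 0.1146]
tool_rot: [[-0.262, 0.965, -0.001], [0.965, 0.262, -0.0], [0.0, -0.001, -1.0]]
contact_force: [-0.4, -0.3, -1.1]
gripper_width: 0.0332
grasp_force: 30.0
```

move_arm --deltas '[{"xyz": [0,0,15],"roll": 0},{"xyz": [0,0,10],"roll": 0},{"xyz": [0,0,0],"roll": 0},{"xyz": [0,0,0],"roll": 0}]'

```text
clock: 14.9
tcp_pos: [0.6007, 0.1611, 0.0886]
tool_rot: [[-0.258, 0.966, -0.003], [0.966, 0.258, -0.0], [0.0, -0.003, -1.0]]
contact_force: [-0.2, 0.1, 0.3]
gripper_width: 0.0335
grasp_force: 30.0
```

move_arm --deltas '[{"xyz": [0,1,8],"roll": 0},{"xyz": [0,0,8],"roll": 0},{"xyz": [0,0,6],"roll": 0},{"xyz": [0,0,4],"roll": 0},{"xyz": [0,0,4],"roll": 0},{"xyz": [0,0,4],"roll": 0},{"xyz": [0,0,0],"roll": 0},{"xyz": [0,0,0],"roll": 0}]'

```text
clock: 15.57
tcp_pos: [0.6021, 0.1615, 0.0545]
tool_rot: [[-0.259, 0.966, -0.001], [0.966, 0.259, 0.0], [0.0, -0.001, -1.0]]
contact_force: [0.2, 1.5, -3.2]
gripper_width: 0.0335
grasp_force: 30.0
```

move_arm --deltas '[{"xyz": [0,0,4],"roll": 0},{"xyz": [0,0,4],"roll": 0},{"xyz": [0,0,4],"roll": 0},{"xyz": [0,0,4],"roll": 0},{"xyz": [0,0,4],"roll": 0},{"xyz": [0,0,0],"roll": 0},{"xyz": [0,0,0],"roll": 0}]'

```text
clock: 16.15
tcp_pos: [0.6019, 0.1614, 0.0342]
tool_rot: [[-0.259, 0.966, -0.002], [0.966, 0.259, -0.0], [0.0, -0.002, -1.0]]
contact_force: [0.9, 1.5, -2.0]
gripper_width: 0.0334
grasp_force: 30.0
```

move_arm --deltas '[{"xyz": [0,0,4],"roll": 0},{"xyz": [0,0,4],"roll": 0},{"xyz": [0,0,3],"roll": 0},{"xyz": [0,0,2],"roll": 0},{"xyz": [0,0,1.5],"roll": 0},{"xyz": [0,0,1],"roll": 0},{"xyz": [0,0,1],"roll": 0},{"xyz": [0,0,0],"roll": 0},{"xyz": [0,0,0],"roll": 0}]'

```text
clock: 16.9
tcp_pos: [0.6028, 0.1615, 0.0189]
tool_rot: [[-0.259, 0.966, 0.0], [0.966, 0.259, 0.0], [-0.0, 0.0, -1.0]]
contact_force: [0.6, 0.2, -0.6]
gripper_width: 0.0333
grasp_force: 30.0
```

move_arm --deltas '[{"xyz": [0,0,1],"roll": 0},{"xyz": [0,0,1],"roll": 0},{"xyz": [0,0,0],"roll": 0},{"xyz": [0,0,0],"roll": 0}]'

```text
clock: 17.23
tcp_pos: [0.6029, 0.1615, 0.0188]
tool_rot: [[-0.259, 0.966, -0.0], [0.966, 0.259, -0.0], [-0.0, -0.0, -1.0]]
contact_force: [-5.7, -1.5, 11.2]
gripper_width: 0.0331
grasp_force: 30.0
```

Home. Release, rise, then over to silver.

move_arm --deltas '[{"xyz": [0,0,-1],"roll": 0},{"xyz": [0,0,0],"roll": 0},{"xyz": [0,0,0],"roll": 0},{"xyz": [0,0,0],"roll": 0},{"xyz": [0,0,-10],"roll": 0},{"xyz": [0,0,-20],"roll": 0},{"xyz": [0,0,-30],"roll": 0},{"xyz": [0,0,-30],"roll": 0},{"xyz": [0,0,-6],"roll": 0},{"xyz": [0,0,0],"roll": 0}]' --jaw 65

```text
clock: 18.07
tcp_pos: [0.6051, 0.1616, 0.1177]
tool_rot: [[-0.259, 0.966, 0.007], [0.966, 0.259, 0.0], [-0.001, 0.007, -1.0]]
contact_force: [0.1, -0.4, 0.7]
gripper_width: 0.0601
grasp_force: 0.0
```

move_arm --deltas '[{"xyz": [0,0,0],"roll": 5},{"xyz": [0,0,0],"roll": 5},{"xyz": [0,0,0],"roll": 5},{"xyz": [-2,-20,0],"roll": 0},{"xyz": [-3,-33,0],"roll": 0},{"xyz": [-4,-40,0],"roll": 0},{"xyz": [-3,-35,0],"roll": 0},{"xyz": [-3,-22,10],"roll": 0},{"xyz": [0,0,25],"roll": 0},{"xyz": [0,0,15],"roll": 0},{"xyz": [0,0,0],"roll": 0},{"xyz": [0,0,0],"roll": 0}]'

```text
clock: 19.07
tcp_pos: [0.451, 0.1464, 0.0624]
tool_rot: [[0.0, 1.0, -0.004], [1.0, -0.0, -0.0], [-0.0, -0.004, -1.0]]
contact_force: [-0.5, -0.4, 1.1]
gripper_width: 0.06
grasp_force: 0.0
```

move_arm --deltas '[{"xyz": [0,0,0],"roll": 0},{"xyz": [0,0,0],"roll": 0}]'

```text
clock: 19.23
tcp_pos: [0.4537, 0.1465, 0.0648]
tool_rot: [[0.0, 1.0, 0.002], [1.0, -0.0, 0.0], [0.0, 0.002, -1.0]]
contact_force: [0.7, -0.0, 0.4]
gripper_width: 0.0598
grasp_force: 0.0
```

move_arm --deltas '[{"xyz": [0.3,-1,15],"roll": 0},{"xyz": [0,0,15],"roll": 0},{"xyz": [0,0,8],"roll": 0},{"xyz": [0,0,3.6],"roll": 0},{"xyz": [0,0,0],"roll": 0},{"xyz": [0,0,0],"roll": 0}]'

```text
clock: 19.73
tcp_pos: [0.4523, 0.1468, 0.0229]
tool_rot: [[0.0, 1.0, 0.001], [1.0, -0.0, 0.0], [0.0, 0.001, -1.0]]
contact_force: [0.6, -0.1, -0.7]
gripper_width: 0.0596
grasp_force: 0.0
```

move_arm --deltas '[{"xyz": [0,0,0],"roll": 0},{"xyz": [0,0,0],"roll": 0},{"xyz": [0,0,0],"roll": 0},{"xyz": [0,0,0],"roll": 0},{"xyz": [0,0,0],"roll": 0},{"xyz": [0,0,0],"roll": 0}]' --jaw 0

```text
clock: 20.23
tcp_pos: [0.452, 0.1468, 0.0227]
tool_rot: [[0.0, 1.0, 0.001], [1.0, -0.0, 0.0], [0.0, 0.001, -1.0]]
contact_force: [-0.6, 0.8, 3.0]
gripper_width: 0.033
grasp_force: 30.0
```

```bash
python3 - <<'E'
from h import *
np.set_printoptions(precision=4,suppress=True)
c=cap('scene','p4s.png')
for d in ctrl.tip_of('olive_tin','scene'):print(d['conf'],w(c,d['position']))
b=cv2.imread('pics/p4s.png')[130:240,250:430]
cv2.imwrite('pics/p4.png',cv2.resize(b,None,fx=4,fy=4,interpolation=2))
E
```

```text
0.66 [0.606  0.1584 0.0279]
```

View pics/p4.png

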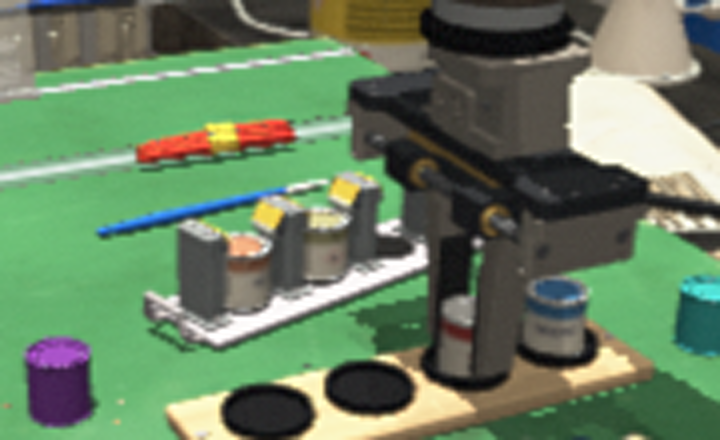

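Copper (245,270) and olive (325,245) are seated upright. Silver with the red band is gripped at (460,330). Now to place 3.

move_arm --deltas '[{"xyz": [0,0,-10],"roll": 0},{"xyz": [0,0,-25],"roll": 0},{"xyz": [0,0,-30],"roll": 0},{"xyz": [-5,19,-20],"roll": 0},{"xyz": [-8,31,-7],"roll": 0},{"xyz": [-10,36,0],"roll": 0},{"xyz": [-10,36,0],"roll": 0},{"xyz": [-7.3,28,0],"roll": 0},{"xyz": [-5,16,0],"roll": 0},{"xyz": [0,0,0],"roll": -5},{"xyz": [0,0,0],"roll": -5},{"xyz": [0,0,0],"roll": -5}]'

```text
clock: 21.33
tcp_pos: [0.6176, 0.1012, 0.1144]
tool_rot: [[-0.263, 0.965, -0.001], [0.965, 0.263, -0.0], [0.0, -0.001, -1.0]]
contact_force: [-0.6, -0.4, -0.4]
gripper_width: 0.0331
grasp_force: 30.0
```

move_arm --deltas '[{"xyz": [0,0,15],"roll": 0},{"xyz": [0,0,10],"roll": 0},{"xyz": [0,0,0],"roll": 0},{"xyz": [0,0,0],"roll": 0}]'

```text
clock: 21.67
tcp_pos: [0.6166, 0.1015, 0.0885]
tool_rot: [[-0.258, 0.966, -0.003], [0.966, 0.258, 0.0], [0.001, -0.003, -1.0]]
contact_force: [0.0, 0.4, -0.3]
gripper_width: 0.0328
grasp_force: 30.0
```

move_arm --deltas '[{"xyz": [0,0.5,8],"roll": 0},{"xyz": [0,0,8],"roll": 0},{"xyz": [0,0,6],"roll": 0},{"xyz": [0,0,4],"roll": 0},{"xyz": [0,0,4],"roll": 0},{"xyz": [0,0,4],"roll": 0},{"xyz": [0,0,0],"roll": 0},{"xyz": [0,0,0],"roll": 0}]'

```text
clock: 22.33
tcp_pos: [0.618, 0.1017, 0.0548]
tool_rot: [[-0.259, 0.966, -0.0], [0.966, 0.259, 0.0], [0.0, -0.0, -1.0]]
contact_force: [0.6, 1.1, -2.3]
gripper_width: 0.0332
grasp_force: 30.0
```

move_arm --deltas '[{"xyz": [0,0,4],"roll": 0},{"xyz": [0,0,4],"roll": 0},{"xyz": [0,0,4],"roll": 0},{"xyz": [0,0,4],"roll": 0},{"xyz": [0,0,4],"roll": 0},{"xyz": [0,0,0],"roll": 0},{"xyz": [0,0,0],"roll": 0}]'

```text
clock: 22.92
tcp_pos: [0.6174, 0.1016, 0.0341]
tool_rot: [[-0.259, 0.966, -0.002], [0.966, 0.259, 0.0], [0.001, -0.002, -1.0]]
contact_force: [0.8, 0.2, -2.8]
gripper_width: 0.0333
grasp_force: 30.0
```

move_arm --deltas '[{"xyz": [0,0,4],"roll": 0},{"xyz": [0,0,4],"roll": 0},{"xyz": [0,0,3],"roll": 0},{"xyz": [0,0,2],"roll": 0},{"xyz": [0,0,1.5],"roll": 0},{"xyz": [0,0,1],"roll": 0},{"xyz": [0,0,1],"roll": 0},{"xyz": [0,0,0],"roll": 0},{"xyz": [0,0,0],"roll": 0}]'

```text
clock: 23.67
tcp_pos: [0.6183, 0.1016, 0.0188]
tool_rot: [[-0.259, 0.966, 0.0], [0.966, 0.259, 0.0], [-0.0, 0.0, -1.0]]
contact_force: [0.5, -0.7, 0.2]
gripper_width: 0.033
grasp_force: 30.0
```

move_arm --deltas '[{"xyz": [0,0,1],"roll": 0},{"xyz": [0,0,1],"roll": 0},{"xyz": [0,0,0],"roll": 0},{"xyz": [0,0,0],"roll": 0}]'

```text
clock: 24.0
tcp_pos: [0.6184, 0.1016, 0.0187]
tool_rot: [[-0.259, 0.966, -0.0], [0.966, 0.259, -0.0], [-0.0, -0.0, -1.0]]
contact_force: [-6.8, -0.4, 10.5]
gripper_width: 0.0333
grasp_force: 30.0
```

move_arm --deltas '[{"xyz": [0,0,-1],"roll": 0},{"xyz": [0,0,0],"roll": 0},{"xyz": [0,0,0],"roll": 0},{"xyz": [0,0,0],"roll": 0},{"xyz": [0,0,-10],"roll": 0},{"xyz": [0,0,-20],"roll": 0},{"xyz": [0,0,-30],"roll": 0},{"xyz": [0,0,-30],"roll": 0},{"xyz": [0,0,-6],"roll": 0},{"xyz": [0,0,0],"roll": 0}]' --jaw 65

```text
clock: 24.83
tcp_pos: [0.6206, 0.1015, 0.1176]
tool_rot: [[-0.259, 0.966, 0.007], [0.966, 0.259, -0.0], [-0.002, 0.007, -1.0]]
contact_force: [-0.3, 0.3, 0.4]
gripper_width: 0.0596
grasp_force: 0.0
```

move_arm --deltas '[{"xyz": [0,0,0],"roll": 5},{"xyz": [0,0,0],"roll": 5},{"xyz": [0,0,0],"roll": 5},{"xyz": [-2,-25,0],"roll": 0},{"xyz": [-3,-38,0],"roll": 0},{"xyz": [-3,-41,0],"roll": 0},{"xyz": [-3,-37,0],"roll": 0},{"xyz": [-3,-24,10],"roll": 0},{"xyz": [0,0,25],"roll": 0},{"xyz": [0,0,15],"roll": 0},{"xyz": [0,0,0],"roll": 0},{"xyz": [0,0,0],"roll": 0}]'

```text
clock: 25.83
tcp_pos: [0.4515, 0.0877, 0.0623]
tool_rot: [[0.0, 1.0, -0.004], [1.0, -0.0, 0.0], [0.0, -0.004, -1.0]]
contact_force: [-0.5, 0.4, 0.5]
gripper_width: 0.0598
grasp_force: 0.0
```

move_arm --deltas '[{"xyz": [0,0,0],"roll": 0},{"xyz": [0,0,0],"roll": 0},{"xyz": [0,0,0],"roll": 0}]'

```text
clock: 26.08
tcp_pos: [0.4541, 0.0876, 0.0647]
tool_rot: [[0.0, 1.0, 0.002], [1.0, -0.0, -0.0], [-0.0, 0.002, -1.0]]
contact_force: [0.4, 0.5, 0.5]
gripper_width: 0.0597
grasp_force: 0.0
```

move_arm --deltas '[{"xyz": [0,0,15],"roll": 0},{"xyz": [0,0,15],"roll": 0},{"xyz": [0,0,8],"roll": 0},{"xyz": [0,0,3.6],"roll": 0},{"xyz": [0,0,0],"roll": 0},{"xyz": [0,0,0],"roll": 0}]'

```text
clock: 26.58
tcp_pos: [0.4536, 0.0876, 0.0227]
tool_rot: [[0.0, 1.0, 0.001], [1.0, -0.0, -0.0], [-0.0, 0.001, -1.0]]
contact_force: [0.6, 0.0, 1.3]
gripper_width: 0.06
grasp_force: 0.0
```

move_arm --deltas '[{"xyz": [0,0,0],"roll": 0},{"xyz": [0,0,0],"roll": 0},{"xyz": [0,0,0],"roll": 0},{"xyz": [0,0,0],"roll": 0},{"xyz": [0,0,0],"roll": 0},{"xyz": [0,0,0],"roll": 0}]' --jaw 0

```text
clock: 27.08
tcp_pos: [0.4536, 0.0876, 0.0226]
tool_rot: [[0.0, 1.0, 0.001], [1.0, -0.0, 0.0], [0.0, 0.001, -1.0]]
contact_force: [0.7, 1.0, 3.0]
gripper_width: 0.0333
grasp_force: 30.0
```

move_arm --deltas '[{"xyz": [0,0,-10],"roll": 0},{"xyz": [0,0,-25],"roll": 0},{"xyz": [0,0,-30],"roll": 0},{"xyz": [-5,20,-20],"roll": 0},{"xyz": [-8,34,-7],"roll": 0},{"xyz": [-10,40,0],"roll": 0},{"xyz": [-10,40,0],"roll": 0},{"xyz": [-8,30,0],"roll": 0},{"xyz": [-5,16.6,0],"roll": 0},{"xyz": [0,0,0],"roll": -5},{"xyz": [0,0,0],"roll": -5},{"xyz": [0,0,0],"roll": -5}]'

```text
clock: 28.08
tcp_pos: [0.6338, 0.0414, 0.1143]
tool_rot: [[-0.263, 0.965, -0.001], [0.965, 0.263, 0.0], [0.0, -0.001, -1.0]]
contact_force: [0.2, 0.2, -0.1]
gripper_width: 0.0336
grasp_force: 30.0
```

move_arm --deltas '[{"xyz": [0,0,15],"roll": 0},{"xyz": [0,0,10],"roll": 0},{"xyz": [0,0,0],"roll": 0},{"xyz": [0,0,0],"roll": 0}]'

```text
clock: 28.42
tcp_pos: [0.6327, 0.0417, 0.0883]
tool_rot: [[-0.258, 0.966, -0.003], [0.966, 0.258, 0.0], [0.001, -0.002, -1.0]]
contact_force: [-0.2, 0.0, -1.3]
gripper_width: 0.0334
grasp_force: 30.0
```

move_arm --deltas '[{"xyz": [0,0.5,8],"roll": 0},{"xyz": [0,0,8],"roll": 0},{"xyz": [0,0,6],"roll": 0},{"xyz": [0,0,4],"roll": 0},{"xyz": [0,0,4],"roll": 0},{"xyz": [0,0,4],"roll": 0},{"xyz": [0,0,0],"roll": 0},{"xyz": [0,0,0],"roll": 0}]'

```text
clock: 29.08
tcp_pos: [0.6341, 0.0416, 0.0545]
tool_rot: [[-0.259, 0.966, -0.0], [0.966, 0.259, -0.0], [0.0, -0.0, -1.0]]
contact_force: [2.3, -1.9, -2.6]
gripper_width: 0.0336
grasp_force: 30.0
```

move_arm --deltas '[{"xyz": [0,0,4],"roll": 0},{"xyz": [0,0,4],"roll": 0},{"xyz": [0,0,4],"roll": 0},{"xyz": [0,0,4],"roll": 0},{"xyz": [0,0,4],"roll": 0},{"xyz": [0,0,0],"roll": 0},{"xyz": [0,0,0],"roll": 0}]'

```text
clock: 29.67
tcp_pos: [0.6334, 0.0416, 0.0339]
tool_rot: [[-0.259, 0.966, -0.002], [0.966, 0.259, -0.0], [0.0, -0.002, -1.0]]
contact_force: [1.4, -2.3, -3.0]
gripper_width: 0.0335
grasp_force: 30.0
```

move_arm --deltas '[{"xyz": [0,0,4],"roll": 0},{"xyz": [0,0,4],"roll": 0},{"xyz": [0,0,3],"roll": 0},{"xyz": [0,0,2],"roll": 0},{"xyz": [0,0,1.5],"roll": 0},{"xyz": [0,0,1],"roll": 0},{"xyz": [0,0,1],"roll": 0},{"xyz": [0,0,1],"roll": 0},{"xyz": [0,0,1],"roll": 0},{"xyz": [0,0,0],"roll": 0},{"xyz": [0,0,0],"roll": 0}]'

```text
clock: 30.58
tcp_pos: [0.6343, 0.042, 0.0186]
tool_rot: [[-0.259, 0.966, -0.0], [0.966, 0.259, 0.0], [0.0, -0.0, -1.0]]
contact_force: [-5.5, 1.3, 9.6]
gripper_width: 0.0335
grasp_force: 30.0
```

Home. Release, rise, back off and inspect.

move_arm --deltas '[{"xyz": [0,0,-1],"roll": 0},{"xyz": [0,0,0],"roll": 0},{"xyz": [0,0,0],"roll": 0},{"xyz": [0,0,0],"roll": 0},{"xyz": [0,0,-10],"roll": 0},{"xyz": [0,0,-20],"roll": 0},{"xyz": [0,0,-30],"roll": 0},{"xyz": [0,0,-30],"roll": 0},{"xyz": [0,0,-30],"roll": 0},{"xyz": [0,0,-20],"roll": 0},{"xyz": [0,0,0],"roll": 0}]' --jaw 65

```text
clock: 31.5
tcp_pos: [0.6378, 0.0414, 0.1646]
tool_rot: [[-0.259, 0.966, 0.011], [0.966, 0.259, -0.001], [-0.004, 0.01, -1.0]]
contact_force: [0.8, 0.4, 1.1]
gripper_width: 0.06
grasp_force: 0.0
```

move_arm --deltas '[{"xyz": [-20,-25,0],"roll": 0},{"xyz": [-20,-30,0],"roll": 0},{"xyz": [-20,-30,0],"roll": 0},{"xyz": [-20,-30,0],"roll": 0},{"xyz": [-20,-30,0],"roll": 0},{"xyz": [-20,-30,0],"roll": 0},{"xyz": [-20,-20,0],"roll": 0},{"xyz": [-10,-10,0],"roll": 0},{"xyz": [0,0,0],"roll": 0},{"xyz": [0,0,0],"roll": 0}]'

```text
clock: 32.33
tcp_pos: [0.4746, -0.1562, 0.1571]
tool_rot: [[-0.257, 0.966, -0.001], [0.966, 0.257, 0.001], [0.001, -0.0, -1.0]]
contact_force: [-0.6, -0.1, 0.4]
gripper_width: 0.0597
grasp_force: 0.0
```

```bash
python3 - <<'E'
from h import *
np.set_printoptions(precision=4,suppress=True)
c=cap('scene','p5s.png'); k=4
im=cv2.resize(c['frame'][150:250,215:415,::-1],None,fx=k,fy=k,interpolation=2)
P=(.6101,.1314,np.radians(15))
t=np.linspace(0,6.28,50)
for y in(.093,.031,-.031,-.093):
    q=np.array([(px(c,cw(P,(.017*np.cos(a),y+.017*np.sin(a),.046)))-[215,150]+.5)*k for a in t],int)
    cv2.polylines(im,[q],True,(255,0,255),1)
cv2.imwrite('pics/p5.png',im)
for q in('copper_tin','olive_tin','silver_tin','blue_tin','yellow_jar'):
    for d in ctrl.tip_of(q,'scene'):print(q,d['conf'],w(c,d['position']))
c=cap('top'); print('top')
for q in('copper_tin','olive_tin','silver_tin','blue_tin','yellow_jar'):
    for d in ctrl.tip_of(q,'top'):print(q,d['conf'],w(c,d['position']))
E
```

```text
copper_tin 0.86 [0.522  0.3532 0.0143]
copper_tin 0.63 [0.5834 0.2245 0.029 ]
olive_tin 0.58 [0.6082 0.1593 0.0298]
olive_tin 0.38 [0.4503 0.2649 0.0092]
silver_tin 0.53 [ 0.448  -0.0121  0.0162]
silver_tin 0.5 [0.6167 0.0954 0.0268]
blue_tin 0.56 [0.6326 0.041  0.0247]
yellow_jar 0.94 [0.5196 0.4251 0.0285]
top
copper_tin 0.71 [0.585  0.2237 0.0288]
copper_tin 0.51 [0.5197 0.3576 0.0166]
olive_tin 0.49 [0.5996 0.159  0.0301]
olive_tin 0.35 [0.588  0.2262 0.0301]
silver_tin 0.72 [ 0.4451 -0.0107  0.0191]
silver_tin 0.55 [0.6189 0.0991 0.0296]
blue_tin 0.53 [0.6316 0.0412 0.0296]
yellow_jar 0.76 [0.5168 0.4338 0.0331]
```

View pics/p5.png

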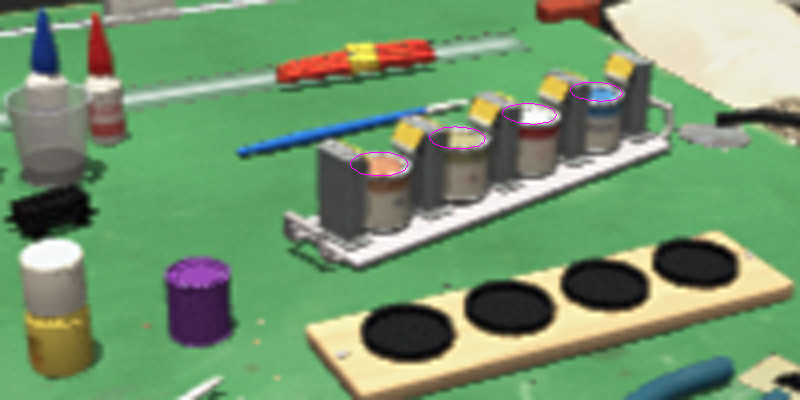

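All four tins are upright in order: copper (385,165), olive (460,140), silver (530,115) and blue (600,95). Each lid matches the predicted home height, and the jar and look-alikes have not moved.

```bash
python3 -c "
from station import ctrl
print(ctrl.job_done())"
```

```text
the job is handed in; nothing more can be done
None
```

All four tins stand upright and fully home in the carrier, in order copper, olive, silver, blue from left to right; the yellow jar is where it was, and the job was handed in at about 32 s on the robot's clock.

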